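Open the drop-front toppings cabinet onto its pull-out supports

TASK

Open the toppings cabinet for service: pull both wooden supports under the drop front all the way out by their knobs first, then take the steel rail on the edge of the drop front, swing it forward and lower it gently, without letting it fall, until it lies level on both supports, and let go. Leave everything that stands on and around the cabinet where it is.

Things in the scene. Friction and masses are not known exactly. Their poses are not given: they have to be found in the camera images.
- cabinet: wooden bar-top cabinet, fixed; 300 mm wide (y), 212 deep (x), 208 high. Origin on the worktop below the middle of the hinge line; +x points into the cabinet, +y to its left seen from the robot, z up. The plinth's upright front is at x = 0; the drop front's hinge runs along its top edge, z = 100 mm. Shut, the drop front leans back 20 degrees from vertical; the flat roof begins 45 mm behind x = 0
- hinge_line (a point): middle of the drop front's hinge axis, 100 mm above the worktop; the axis runs along the cabinet's y
- support_left (a joint): left wooden support, a bar 24 mm wide and 36 high in a slot of the plinth 115 mm left of the middle, its top level with the hinge: 0 = fully in, 0.120 m = fully out against its stop. It slides straight out along the cabinet's -x, friction about 2.5 N, and stays where it is left
- support_right (a joint): the same on the right, 115 mm right of the middle
- knob_left (a point): centre of the left support's steel pull knob, a cylinder 24 mm in diameter and 34 mm long along the cabinet's x on a 13 mm stem; 45 mm in front of the support's front end, 78 mm above the worktop. Can be pinched from above, a little tipped, fingers on its left and right sides
- knob_right (a point): centre of the right support's knob, the same
- flap (a joint): drop front: panel 300 mm wide, 125 long, 14 thick, about 0.42 kg with its rail. 0 = shut, leaning back; 0.35 rad = upright; 1.92 rad = level, pointing out from the cabinet, lying on the supports if they are out. Nothing but the supports stops it at level. The hinge is nearly free: below about 0.3 rad it falls back shut, beyond that it falls forward unless held
- rail (a point): middle of the rail on the drop front's free edge: a steel bar 13 mm in diameter, clear for 100 mm along the cabinet's y, 170 mm from the hinge axis, 45 mm beyond the panel's edge, offset 7 mm to the panel's inner side. A finger fits between rail and panel: pinch it from above, fingers before and behind; it turns between them as the drop front swings. Its z axis points from hinge to rail
- shaker: spice shaker, 44 mm across, 90 mm high, loose on the worktop at the left; origin at its underside. Not to be moved
- spice_jar: spice jar with a dark cap, 44 mm across, 105 mm high, loose on the roof at the right rear; origin at its underside. Not to be moved
- milk_jug: small steel milk jug, 101 x 69 x 92 mm, on the worktop to the left of the cabinet; origin at its underside. Not to be moved
- glass_a: tasting glass with a green band, 58 mm across, 82 mm high, on the worktop at the left, nearer the robot; origin at its underside. Not to be moved

How it is judged:
By the outcome, as a careful person would: the job done as asked, in the order asked, and still so for the second after the job is handed in, with the robot touching nothing.
It also fails if it takes over 58 s, if anything falls off the work surface, if the arm or the gripper's body presses on something with over 40 N, if the wrist force passes 120 N, or if a joint passes its speed limit or range.

ROBOT

A 6-joint arm with a two-finger parallel gripper is mounted at the origin on a cart in front of the work surface, level with it; the furniture and walls round the work are solid. World frame = base frame: x ahead of the robot, y to its left, z up, the work surface at z = 0. Lengths are in mm, angles in rad, forces in N, time in s.
With the tool pointing down it reaches from about 350 to 875 mm from the base axis. Payload 4.2 kg.
Tool frame: the origin (TCP) lies midway between the tips of the shut fingers; the grasp point (between the pads) lies 19 mm behind it; z points along the fingers, y is the direction in which the jaws open and shut (so a half turn about z gives the same grasp; the last joint's range is limited). The gripper opens to 85 mm and grips with 20 to 120 N. Pads are 22 mm wide; open, the fingers measure 114 mm over their backs; the gripper's body (76 mm by 85 mm) begins 54 mm behind the grasp point. The pads swing forward as they close: fully open they stand 13 mm farther back than shut.
Start: joints at [-0.967, 0.385, 0.008, 0, -1.194, -0.259], TCP at [211.27, -588.187, 231.312] pointing down, gripper open.
Joint ranges: [-3.14, 3.14], [-1.21, 2.06], [-1.07, 1.41], [-3.16, 2.05], [-2.99, -0.16], [-3.1, 3.1]. Speed limits (rad/s): [2.79, 2.79, 3.14, 3.14, 3.14, 3.14].

INTERFACE

Orientations are given as a unit quaternion [x, y, z, w].
In Python, from bench import read_state, get_image, job_done, search_frame, regions_of gives the robot as it stands.
- The arm moves only by the tool servo_tool, never from a script. Its arguments are lists of equal length, an entry for each row: "turn": the turn, a rotation vector about the world's x, y, z in rad, a list of three; "dp": the shift along the world's x, y, z in m, a list of three; "fingers": the finger opening in m, from 0 to 0.0854. In form: {"turn": [[rx, ry, rz], ...], "dp": [[tx, ty, tz], ...], "fingers": [fingers, ...]}. A call has exactly 5 rows; each row shifts and turns the pose as measured when the row begins; what a row does not reach is not made up. A row lasts 1/8 s, in which the tool goes at most 62.5 mm and 10.7 degrees, less where a joint would pass 70% of its speed; a pose out of reach is approached as far as the arm can. A call is refused whole if a number of a shift passes 0.0625 or a number of a turn 0.188, either way. A call with a gripper value outside its range is refused whole. The fingers move at their own pace and stop on an object; the grip force is fixed at half the most. Time passes only in rows, so rows that do not move let the fingers close, or fill a call up. It gives the time, the measured TCP pose, the force and the opening at its end, in the units of the state.
- read_state(): the state, without advancing time (a new reading comes with each control period).
- get_image(name): name is "side" or "top" or "wrist"; returns a dict with "img" (480x640x3 uint8, red, green, blue), "vfov" (degrees; the focal length in pixels is half the picture's height over the tangent of half this angle, whatever the lens; pixels are square), "cx", "cy" (the principal point, pixels), "world_from_camera" (4x4, takes a point from camera to world coordinates); the wrist camera has in their place "mount" (4x4, takes a point from camera to tool coordinates, whose origin is the TCP and whose axes are the flange's). Camera axes: x right, y down, z forward; pixel columns grow to the right and rows downward; lengths in mm; the calibration is good to about 2 mm. The wrist camera is an equidistant fisheye: a pixel r from the principal point sees the ray r / f radians off the axis. A picture is of the moment at which its call begins: read the wrist's pose just before it. There is no depth.
- job_done(): hands the job in, once; it reports no verdict.
Trained networks look in the newest picture that a camera, given by its name, has taken for a name from the list of things; names that differ only in an ending like _2 or _b are one class to them, and where a whole thing is asked for, a point or a joint stands for the part that bears it (a point fixed in the world has none). Each returns a list of dicts, best first, with "score" (0 to 1); they miss things now and then, are a little off and sometimes report something else, mostly with a low value. They report only what shows in the picture. A call takes as long as a camera call.
- search_frame(query, camera): "box" ([left, top, width, height] in pixels, round what is visible of it).
- regions_of(query, camera): "region" (480x640 bool, what is visible of it) and "box" ([left, top, width, height] in pixels, round what is visible of it).
The state is a dict: "clock": time; "joints": joint angles; "joint_vel": joint speeds; "joint_efforts": joint torques, N m; "position": TCP position; "ee_rot": TCP orientation; "contact_force": force on the tool from outside, world axes, zero at the start; "wrist_torque": the same for the moment, N m; "gripper_width": finger opening in mm.
Only numpy, scipy, OpenCV 4.12 (cv2) and the standard library are available. Lean on these libraries where they do the work, as an engineer would, in place of code of your own. Each camera call takes 0.05 s, during which the arm holds its last target. There are 200 camera calls.

## Working session

There is one attempt and no reset: what is moved stays moved. The work goes in short steps, Python scripts to look and compute and a tool call to move; the robot and the scene stay as the last step left them, time stands still between calls to the robot, and variables do not carry over. Pictures are saved under pics/ and viewed, about 8 in all and at most 12, crops included, and the job is handed in when it is done.

Besides the shell and the picture viewer there is one more tool, called as name(argument=value, ...), one argument or row to a line, values as JSON. servo_tool: Moves the arm, as the interface text tells. Its arguments: {"type":"object","properties":{"turn":{"type":"array","items":{"type":"array","items":{"type":"number"}}},"dp":{"type":"array","items":{"type":"array","items":{"type":"number"}}},"fingers":{"type":"array","items":{"type":"number"}}},"required":["turn","dp","fingers"]}

```bash
ls; mkdir -p pics; python3 - <<'E'
from bench import *
import cv2,json
print(read_state())
for n in ("side","top"):
    g=get_image(n); cv2.imwrite(f"pics/{n}0.png",g["img"][:,:,::-1]); print(n,g["vfov"],g["cx"],g["cy"],g["world_from_camera"])
    for q in ("cabinet","knob_left","knob_right","rail","support_left","flap","shaker","spice_jar","milk_jug","glass_a"):
        print(q,[(round(d["score"],2),d["box"]) for d in search_frame(q,n)][:3])
E
```

```text
pics
{'clock': 0.0, 'joints': array([-9.67394038e-01,  3.85551978e-01,  6.57640622e-03, -5.26788857e-04,
       -1.19400701e+00, -2.58615754e-01]), 'joint_vel': array([-0.00020451, -0.00028995,  0.00140885,  0.00136664, -0.00067131,
       -0.00203073]), 'joint_efforts': array([ 9.40883037e-04, -3.92291164e+01,  1.88401204e+01,  4.18608829e+00,
       -4.60789364e-03,  1.29660225e-05]), 'position': array([ 211.06803242, -587.63108761,  230.20089813]), 'ee_rot': array([-1.71444782e-01,  9.85193094e-01,  1.09543587e-03, -2.34273870e-04]), 'contact_force': array([-0.67998383,  0.88963731,  0.12048421]), 'wrist_torque': array([ 0.01301545,  0.00063437, -0.04699962]), 'gripper_width': 85.19395863802269}
side 57.35330517792708 320.66386653433995 241.4277778839152 [[-7.65539123e-01 -3.67654488e-01  5.27996239e-01  5.21006300e+01]
 [-6.43284955e-01  4.52166541e-01 -6.17842929e-01  8.60596820e+02]
 [-1.15895071e-02 -8.12634971e-01 -5.82657779e-01  7.78844727e+02]
 [ 0.00000000e+00  0.00000000e+00  0.00000000e+00  1.00000000e+00]]
cabinet [(0.83, [260.2, 163.2, 142.0, 128.1])]
knob_left [(0.76
[... 625 characters left out ...]
02 -2.37270199e-03  2.15388889e+02]
 [ 3.64084498e-03 -6.01110870e-02 -9.98185054e-01  1.29347339e+03]
 [ 0.00000000e+00  0.00000000e+00  0.00000000e+00  1.00000000e+00]]
cabinet [(0.25, [419.9, 241.4, 13.0, 28.0])]
knob_left [(0.57, [326.3, 243.6, 8.3, 30.3])]
knob_right [(0.7, [420.0, 245.3, 12.9, 27.6])]
rail []
support_left [(0.64, [327.8, 239.3, 9.8, 30.7])]
flap [(0.59, [316.2, 203.0, 139.5, 38.4]), (0.44, [419.7, 246.7, 12.5, 26.8])]
shaker [(0.81, [173.1, 234.8, 22.5, 18.7]), (0.48, [313.6, 137.9, 145.4, 133.8])]
spice_jar [(0.91, [431.7, 155.3, 37.1, 32.2]), (0.66, [418.7, 245.7, 12.1, 26.0])]
milk_jug [(0.83, [257.3, 200.5, 37.6, 26.8])]
glass_a [(0.89, [178.0, 284.8, 29.7, 18.9])]
```

```bash
python3 - <<'E'
import cv2
a=cv2.imread("pics/side0.png");b=cv2.imread("pics/top0.png")
cv2.imwrite("pics/s1.png",cv2.resize(a[110:430,220:480],None,fx=1.8,fy=1.8,interpolation=cv2.INTER_CUBIC))
cv2.imwrite("pics/t1.png",cv2.resize(b[120:320,160:480],None,fx=2.5,fy=2.5,interpolation=cv2.INTER_CUBIC))
E
```

```text
(no output)
```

View pics/s1.png

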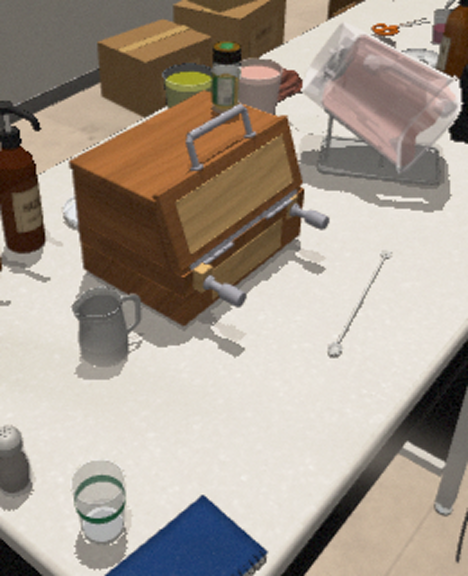

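View pics/t1.png

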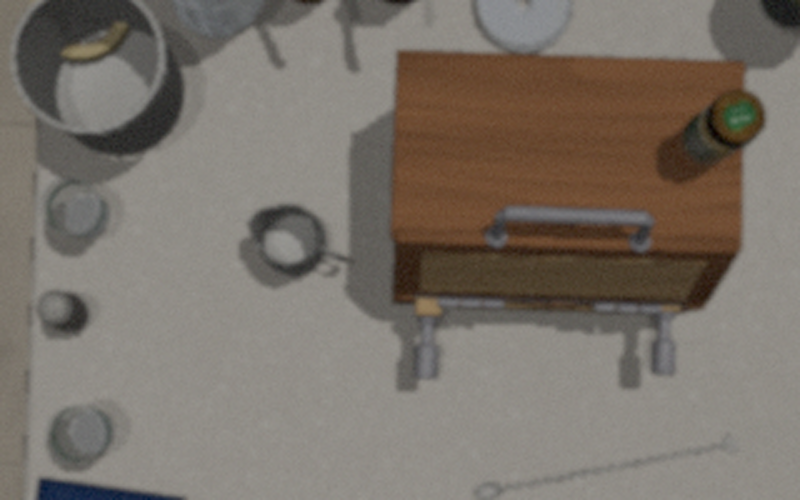

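The side view shows the shut cabinet. The left knob is at about (347,272) and the right knob at (395,232). In the top view the knobs are at about (331,264) and (425,263), with the rail's middle at (390,206). The left support seems to stick out slightly. Next I'll fit the cabinet pose.

```bash
cat > h.py <<'E'
import numpy as np
from scipy.optimize import least_squares
from scipy.spatial.transform import Rotation as R
cams={"side":(57.35330517792708,320.66386653433995,241.4277778839152,np.array([[-7.65539123e-01,-3.67654488e-01,5.27996239e-01,5.21006300e+01],[-6.43284955e-01,4.52166541e-01,-6.17842929e-01,8.60596820e+02],[-1.15895071e-02,-8.12634971e-01,-5.82657779e-01,7.78844727e+02],[0,0,0,1]])),
"top":(51.24259797790198,315.931199944387,238.29252081051905,np.array([[2.09735518e-02,-9.97967505e-01,6.01744864e-02,5.32561612e+02],[-9.99773402e-01,-2.11545719e-02,-2.37270199e-03,2.15388889e+02],[3.64084498e-03,-6.01110870e-02,-9.98185054e-01,1.29347339e+03],[0,0,0,1]]))}
def proj(c,P):
    v,cx,cy,T=cams[c]; f=240/np.tan(np.radians(v)/2)
    p=np.linalg.inv(T)@np.append(P,1); return np.array([cx+f*p[0]/p[2],cy+f*p[1]/p[2]])
def unproj(c,px,z):
    v,cx,cy,T=cams[c]; f=240/np.tan(np.radians(v)/2)
    d=T[:3,:3]@np.array([(px[0]-cx)/f,(px[1]-cy)/f,1]); o=T[:3,3]; return o+d*(z-o[2])/d[2]
def w(q,P):
    c,s=np.cos(q[2]),np.sin(q[2]); return np.array([q[0]+c*P[0]-s*P[1],q[1]+s*P[0]+c*P[1],P[2]])
E
cat > fit.py <<'E'
from h import *
t=lambda u,v:(160+u/2.5,120+v/2.5); s=lambda u,v:(220+u/1.8,110+v/1.8)
obs=[("top",t(398,52),"b",(212,150,208)),("top",t(743,62),"b",(212,-150,208)),
("top",t(575,215),"r",(64.7,0,257.3)),("side",s(219,120),"r",(64.7,0,257.3)),
("side",s(73,162),"b",(212,150,208)),
("top",t(427,359),"kl",(-45,115,78)),("top",t(663,357),"kr",(-45,-115,78)),
("side",s(226,289),"kl",(-45,115,78)),("side",s(314,219),"kr",(-45,-115,78))]
def P(q,k,p):
    p=np.array(p,float)
    if k=="kl":p[0]-=q[3]
    if k=="kr":p[0]-=q[4]
    return w(q,p)
f=lambda q:np.concatenate([proj(c,P(q,k,p))-o for c,o,k,p in obs])
r=least_squares(f,[600,50,0,0,0],loss="soft_l1"); q=r.x
print(q.round(3)); print(f(q).reshape(-1,2).round(1))
for k,p in (("kl",(-45,115,78)),("kr",(-45,-115,78)),("r",(64.7,0,257.3))): print(k,P(q,k,p).round(1))
print("glass",unproj("top",(193,294),80),"shaker",unproj("top",(184,244),90),"jug",unproj("top",(276,214),90), "jar", unproj("top",(455,166),313))
E
python3 fit.py
```

```text
[ 5.99743e+02  6.03920e+01 -8.00000e-03  3.30500e+00  4.40000e-01]
[[ 0.6 -0. ]
 [-1.  -0. ]
 [ 0.1  0.6]
 [-0.5  0.9]
 [-0.3 -1.3]
 [-0.2 -3. ]
 [ 0.1 -0.6]
 [ 1.4  1.3]
 [ 1.7 -0.3]]
kl [552.4 175.8  78. ]
kr [553.4 -54.2  78. ]
r [664.4  59.9 257.3]
glass [464.9148757  505.99205103  80.        ] shaker [584.63693345 529.49586414  90.        ] jug [661.84079639 310.19619752  90.        ] jar [741.02406926 -59.50973893 313.        ]
```

```bash
python3 - <<'E'
from h import *
for u,v in ((318,172),(440,180),(310,40),(458,95)): print((u,v),unproj("side",(220+u/1.8,110+v/1.8),0 if v>100 else 150).round())
E
```

```text
(318, 172) [ 692. -291.    0.]
(440, 180) [ 500. -409.    0.]
(310, 40) [ 866. -513.  150.]
(458, 95) [ 516. -457.  150.]
```

servo_tool(
  turn=[
    [0, 0, -0.18],
    [0, 0, -0.17],
    [0, 0, 0],
    [0, 0, 0],
    [0, 0, 0],
  ],
  dp=[
    [0.03, 0.05, 0],
    [0.03, 0.05, 0],
    [0.03, 0.05, 0],
    [0.03, 0.05, 0],
    [0.03, 0.05, 0],
  ],
  fingers=[0.085, 0.085, 0.085, 0.085, 0.085],
)

```text
clock: 1.72
position: [362.6, -335.1, 230.6]
ee_rot: [0.011, 1.0, -0.001, 0.0]
contact_force: [1.0, 0.3, 0.6]
gripper_width: 84.8
```

servo_tool(
  turn=[
    [0, 0, 0.014],
    [0, -0.15, 0],
    [0, -0.15, 0],
    [0, 0, 0],
    [0, 0, 0],
  ],
  dp=[
    [0.02, 0.06, 0],
    [0.04, 0.06, 0],
    [0.045, 0.06, -0.02],
    [0.045, 0.06, -0.04],
    [0.045, 0.041, -0.04],
  ],
  fingers=[0.085, 0.085, 0.085, 0.085, 0.085],
)

```text
clock: 2.35
position: [527.3, -94.2, 156.2]
ee_rot: [0.002, 0.987, 0.001, 0.163]
contact_force: [0.8, -0.6, -0.3]
gripper_width: 84.9
```

```bash
cat > wr.py <<'E'
import sys,cv2,numpy as np
from h import *
from bench import *
def rays(px,s,g):
    f=240/np.tan(np.radians(g["vfov"])/2); d=np.array(px,float)-[g["cx"],g["cy"]]; r=np.hypot(*d); th=r/f
    v=np.array([*(d/r*np.sin(th)),np.cos(th)]); M=np.array(g["mount"]); Rt=R.from_quat(s["ee_rot"]).as_matrix()
    return s["position"]+Rt@M[:3,3], Rt@M[:3,:3]@v
if __name__=="__main__":
    s=read_state(); g=get_image("wrist"); cv2.imwrite(f"pics/{sys.argv[1]}.png",g["img"][:,:,::-1])
    print(s["position"].round(1),s["ee_rot"].round(3),s["joints"].round(2))
    for q,z in zip(sys.argv[2::2],map(float,sys.argv[3::2])):
        for d in search_frame(q,"wrist")[:3]:
            b=d["box"]; o,v=rays((b[0]+b[2]/2,b[1]+b[3]/2),s,g); print(q,round(d["score"],2),b,(o+v*(z-o[2])/v[2]).round(1))
E
python3 wr.py w1 knob_right 78 knob_left 78 rail 257
```

```text
[527.3 -94.2 156.2] [0.002 0.987 0.001 0.163] [ 0.15  0.17 -0.59  0.1  -0.49 -1.81]
knob_right 0.82 [351.8, 212.2, 49.4, 108.9] [574.6 -50.7  78. ]
knob_left 0.82 [593.5, 209.4, 46.5, 93.6] [571.9 168.2  78. ]
rail 0.71 [322.4, 299.7, 317.6, 180.3] [439.8 -82.2 257. ]
```

View pics/w1.png

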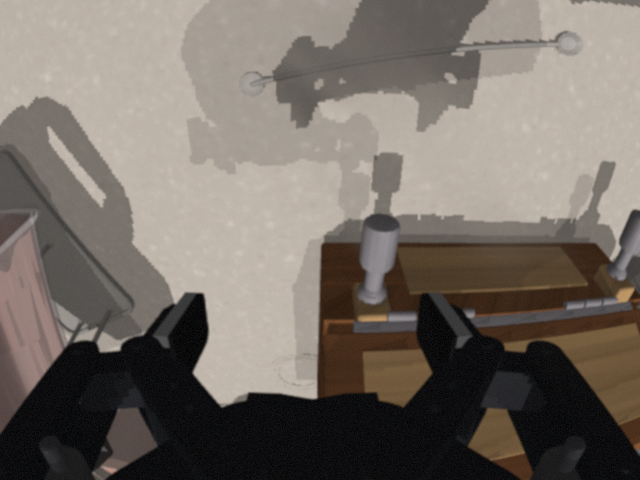

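The right knob's cylinder spans rows 215–270 at column 379. The rack stands clear to the left.

```bash
python3 - <<'E'
from wr import *
s=read_state(); g=get_image("wrist")
for p in ((379,245),(378,227),(634,245)):
    o,v=rays(p,s,g)
    for z in (78,90): print(p,z,(o+v*(z-o[2])/v[2]).round(1))
E
```

```text
(379, 245) 78 [553.4 -52.7  78. ]
(379, 245) 90 [544.9 -55.3  90. ]
(378, 227) 78 [539.9 -54.6  78. ]
(378, 227) 90 [532.2 -57.2  90. ]
(634, 245) 78 [556.9 181.   78. ]
(634, 245) 90 [548.1 163.6  90. ]
```

servo_tool(
  turn=[
    [0, 0, 0],
    [0, 0, 0],
    [0, 0, 0],
    [0, 0, 0],
    [0, 0, 0],
  ],
  dp=[
    [0, 0.03, 0],
    [0, 0.01, 0],
    [0.01, 0, -0.03],
    [0.01, 0, -0.03],
    [0.01, 0, -0.03],
  ],
  fingers=[0.085, 0.085, 0.085, 0.085, 0.085],
)

```text
clock: 3.22
position: [560.4, -59.0, 74.6]
ee_rot: [0.007, 0.985, 0.002, 0.172]
contact_force: [0.6, -0.6, -0.1]
gripper_width: 85.2
```

servo_tool(
  turn=[
    [0, 0, 0],
    [0, 0, 0],
    [0, 0, 0],
    [0, 0, 0],
    [0, 0, 0],
  ],
  dp=[
    [-0.001, 0.005, -0.013],
    [0, 0, 0],
    [0, 0, 0],
    [0, 0, 0],
    [0, 0, 0],
  ],
  fingers=[0.085, 0.015, 0.015, 0.015, 0.015],
)

```text
clock: 3.85
position: [563.1, -52.0, 69.3]
ee_rot: [0.004, 0.985, 0.006, 0.173]
contact_force: [0.6, 21.4, -9.9]
gripper_width: 22.3
```

servo_tool(
  turn=[
    [0, 0, 0],
    [0, 0, 0],
    [0, 0, 0],
    [0, 0, 0],
    [0, 0, 0],
  ],
  dp=[
    [0, 0, 0],
    [-0.003, -0.001, -0.008],
    [0, 0, 0],
    [0, 0, 0],
    [0, 0, 0],
  ],
  fingers=[0.05, 0.05, 0.015, 0.015, 0.015],
)

```text
clock: 4.47
position: [562.3, -51.4, 66.3]
ee_rot: [0.002, 0.985, 0.01, 0.173]
contact_force: [0.2, 2.7, -3.3]
gripper_width: 22.1
```

```bash
python3 wr.py w2
```

```text
[562.3 -51.4  66.3] [0.002 0.985 0.01  0.173] [ 0.21  0.35 -0.73  0.34 -0.16 -2.11]
```

View pics/w2.png

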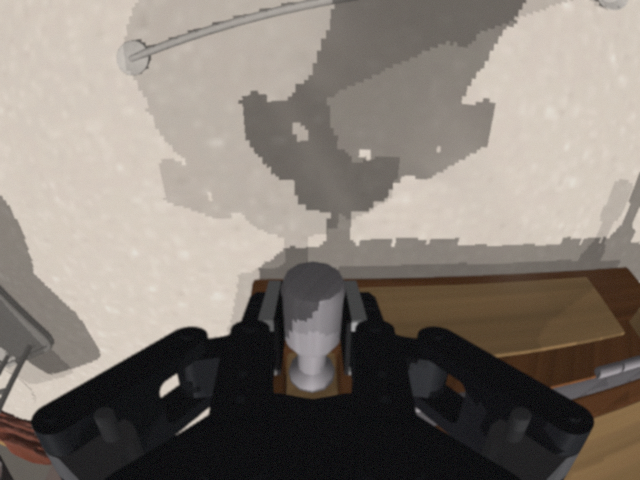

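The knob is held squarely between the pads. Joint 5 is close to its limit, so I'll level out the tilt while pulling.

servo_tool(
  turn=[
    [0, 0.06, 0],
    [0, 0.06, 0],
    [0, 0.05, 0],
    [0, 0.04, 0],
    [0, 0, 0],
  ],
  dp=[
    [-0.01, 0, 0],
    [-0.02, 0, 0],
    [-0.02, 0, 0],
    [-0.02, 0, 0],
    [-0.02, 0, 0],
  ],
  fingers=[0.015, 0.015, 0.015, 0.015, 0.015],
)

```text
clock: 5.15
position: [477.7, -50.3, 65.7]
ee_rot: [0.006, 0.997, 0.013, 0.073]
contact_force: [4.3, 2.8, -5.8]
gripper_width: 21.8
```

```bash
python3 -c "
from bench import *
s=read_state();print(s['joints'].round(2),s['position'].round(1),s['contact_force'].round(1))"
```

```text
[ 0.24  0.29 -0.67  0.03 -0.47 -1.85] [477.7 -50.3  65.7] [ 4.3  2.8 -5.8]
```

servo_tool(
  turn=[
    [0, 0.03, 0],
    [0, 0.03, 0],
    [0, 0, 0],
    [0, 0, 0],
    [0, 0, 0],
  ],
  dp=[
    [-0.02, 0, 0],
    [-0.015, 0, 0],
    [-0.01, 0, 0],
    [-0.008, 0, 0],
    [-0.006, 0, 0],
  ],
  fingers=[0.015, 0.015, 0.015, 0.015, 0.015],
)

```text
clock: 5.78
position: [430.8, -49.4, 67.4]
ee_rot: [0.004, 0.998, 0.014, 0.057]
contact_force: [18.6, -9.2, -19.8]
gripper_width: 21.6
```

servo_tool(
  turn=[
    [0, 0, 0],
    [0, 0, 0],
    [0, 0, 0],
    [0, 0, 0],
    [0, 0, 0],
  ],
  dp=[
    [-0.005, 0, 0],
    [-0.005, 0, 0],
    [-0.005, 0, 0],
    [-0.005, 0, 0],
    [-0.005, 0, 0],
  ],
  fingers=[0.015, 0.015, 0.015, 0.015, 0.015],
)

```text
clock: 6.4
position: [429.0, -49.4, 69.7]
ee_rot: [-0.0, 0.997, 0.015, 0.08]
contact_force: [22.3, -11.6, -28.7]
gripper_width: 21.5
```

servo_tool(
  turn=[
    [0, 0, 0],
    [0, 0, 0],
    [0, 0, 0],
    [-0.03, 0, 0],
    [0, 0, 0],
  ],
  dp=[
    [0, 0, 0],
    [0, 0, 0],
    [0, 0, 0.03],
    [0, 0, 0.05],
    [0, 0.04, 0.02],
  ],
  fingers=[0.085, 0.085, 0.085, 0.085, 0.085],
)

```text
clock: 7.02
position: [422.0, -13.3, 170.2]
ee_rot: [0.001, 0.997, -0.003, 0.072]
contact_force: [0.1, 0.1, -0.7]
gripper_width: 84.7
```

servo_tool(
  turn=[
    [0, 0, 0],
    [0, -0.02, 0],
    [0, -0.02, 0],
    [0, 0, 0],
    [0, 0, 0],
  ],
  dp=[
    [0.01, 0.04, 0],
    [0.02, 0.045, 0],
    [0.03, 0.04, 0],
    [0.03, 0.035, 0],
    [0.01, 0.015, 0],
  ],
  fingers=[0.085, 0.085, 0.085, 0.085, 0.085],
)

```text
clock: 7.65
position: [519.9, 165.6, 173.8]
ee_rot: [-0.0, 0.996, -0.004, 0.093]
contact_force: [-0.1, -0.1, 0.0]
gripper_width: 84.9
```

```bash
python3 wr.py w3 knob_left 78 knob_right 78
```

```text
[519.9 165.6 173.8] [-0.     0.996 -0.004  0.093] [ 0.67  0.22 -0.47  0.18 -0.75 -2.36]
knob_left 0.75 [0.7, 314.6, 383.8, 165.4] [715.9  47.9  78. ]
knob_right 0.82 [3.3, 84.0, 81.2, 232.0] [508.4 -44.4  78. ]
```

View pics/w3.png

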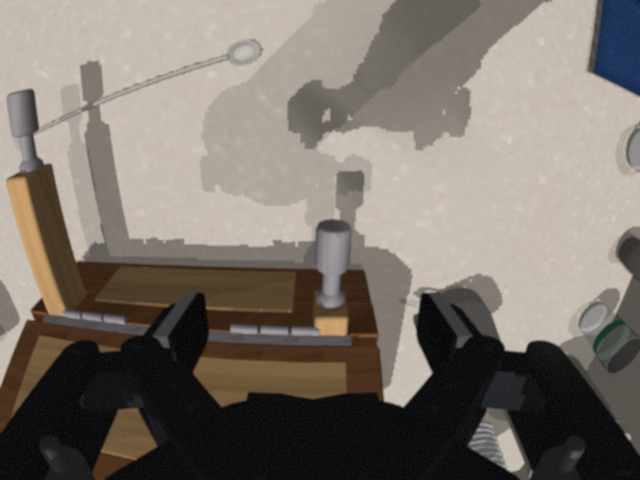

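The right support is fully out. The left knob's centre is at about (333,248).

```bash
python3 - <<'E'
from wr import *
s=read_state(); g=get_image("wrist")
for p in ((333,248),(332,231),(22,115)):
    o,v=rays(p,s,g)
    for z in (78,88): print(p,z,(o+v*(z-o[2])/v[2]).round(1))
E
```

```text
(333, 248) 78 [546.2 177.6  78. ]
(333, 248) 88 [540.8 177.   88. ]
(332, 231) 78 [533.4 176.6  78. ]
(332, 231) 88 [528.6 176.1  88. ]
(22, 115) 78 [437.9 -51.5  78. ]
(22, 115) 88 [437.4 -41.7  88. ]
```

servo_tool(
  turn=[
    [0, 0, -0.008],
    [0, 0, 0],
    [0, 0, 0],
    [0, 0, 0],
    [0, 0, 0],
  ],
  dp=[
    [0.008, 0.008, -0.01],
    [0.003, 0.001, -0.03],
    [0.006, 0, -0.03],
    [0.005, 0, -0.025],
    [0.002, 0, -0.01],
  ],
  fingers=[0.085, 0.085, 0.085, 0.085, 0.085],
)

```text
clock: 8.48
position: [541.6, 169.3, 65.7]
ee_rot: [0.007, 0.996, -0.004, 0.093]
contact_force: [0.1, 0.9, 0.3]
gripper_width: 84.8
```

servo_tool(
  turn=[
    [0, 0, 0],
    [0, 0, 0],
    [0, 0, 0],
    [0, 0, 0],
    [0, 0, 0],
  ],
  dp=[
    [0.007, 0.006, -0.007],
    [0.001, 0.001, 0],
    [0, 0, 0],
    [0, 0, 0],
    [0, 0, 0],
  ],
  fingers=[0.085, 0.03, 0.015, 0.015, 0.015],
)

```text
clock: 9.1
position: [551.8, 178.4, 60.6]
ee_rot: [0.007, 0.995, -0.002, 0.095]
contact_force: [1.5, 3.4, -5.3]
gripper_width: 22.2
```

Gripped. Now the pull.

servo_tool(
  turn=[
    [0, 0, 0],
    [0, 0.04, 0],
    [0, 0.04, 0],
    [0, 0.03, 0],
    [0, 0, 0],
  ],
  dp=[
    [-0.01, 0, 0],
    [-0.02, 0, 0],
    [-0.02, 0, 0],
    [-0.02, 0, 0],
    [-0.02, 0, 0],
  ],
  fingers=[0.015, 0.015, 0.015, 0.015, 0.015],
)

```text
clock: 9.72
position: [461.3, 179.7, 60.6]
ee_rot: [0.006, 0.999, -0.0, 0.042]
contact_force: [3.9, 0.8, -5.2]
gripper_width: 22.4
```

servo_tool(
  turn=[
    [0, 0, 0],
    [0, 0, 0],
    [0, 0, 0],
    [0, 0, 0],
    [0, 0, 0],
  ],
  dp=[
    [-0.015, 0, 0],
    [-0.01, 0, 0],
    [-0.008, 0, 0],
    [-0.006, 0, 0],
    [-0.005, 0, 0],
  ],
  fingers=[0.015, 0.015, 0.015, 0.015, 0.015],
)

```text
clock: 10.35
position: [433.5, 180.5, 64.0]
ee_rot: [0.002, 0.998, 0.003, 0.057]
contact_force: [39.9, -13.6, -30.5]
gripper_width: 22.5
```

servo_tool(
  turn=[
    [0, 0, 0],
    [0, 0, 0],
    [0, 0, 0],
    [0, 0, 0],
    [0, 0, 0],
  ],
  dp=[
    [-0.005, 0, 0],
    [-0.005, 0, 0],
    [-0.005, 0, 0],
    [-0.005, 0, 0],
    [-0.005, 0, 0],
  ],
  fingers=[0.015, 0.015, 0.015, 0.015, 0.015],
)

```text
clock: 10.98
position: [424.6, 180.6, 66.3]
ee_rot: [0.002, 0.998, 0.005, 0.068]
contact_force: [29.0, -11.4, -16.5]
gripper_width: 21.3
```

servo_tool(
  turn=[
    [0, 0, 0],
    [0, 0, 0],
    [0, 0.04, 0],
    [0, 0.05, 0],
    [0, 0.05, 0],
  ],
  dp=[
    [0, 0, 0],
    [0, 0, 0],
    [0, 0, 0.03],
    [0, 0, 0.06],
    [0.02, 0, 0.06],
  ],
  fingers=[0.085, 0.085, 0.085, 0.085, 0.085],
)

```text
clock: 11.6
position: [435.9, 175.2, 216.2]
ee_rot: [0.001, 1.0, -0.001, -0.012]
contact_force: [1.7, 0.8, -0.0]
gripper_width: 84.9
```

servo_tool(
  turn=[
    [0, 0, 0.18],
    [0, 0, 0.18],
    [0, 0, 0.18],
    [0, 0, 0.18],
    [0, 0, 0.18],
  ],
  dp=[
    [0.01, -0.02, 0.04],
    [0.02, -0.02, 0.04],
    [0.02, -0.02, 0.03],
    [0.03, -0.02, 0],
    [0.03, -0.02, 0],
  ],
  fingers=[0.085, 0.085, 0.085, 0.085, 0.085],
)

```text
clock: 12.22
position: [546.4, 74.8, 337.9]
ee_rot: [-0.449, 0.893, -0.003, -0.006]
contact_force: [1.0, 0.3, -0.5]
gripper_width: 85.0
```

servo_tool(
  turn=[
    [0, 0, 0.18],
    [0, 0, 0.18],
    [0, 0, 0.18],
    [0, 0, 0.1],
    [0, 0, 0],
  ],
  dp=[
    [0.02, 0, 0],
    [0.02, 0, 0],
    [0.02, 0, 0],
    [0.02, 0, 0],
    [0, 0, 0],
  ],
  fingers=[0.085, 0.085, 0.085, 0.085, 0.085],
)

```text
clock: 12.85
position: [625.5, 74.7, 336.2]
ee_rot: [0.715, -0.699, 0.003, 0.008]
contact_force: [-0.1, -0.7, 0.0]
gripper_width: 85.1
```

```bash
python3 wr.py w4 rail 257 knob_left 78 knob_right 78; python3 - <<'E'
from bench import *
import cv2
g=get_image("top"); cv2.imwrite("pics/t2.png",g["img"][:,:,::-1])
for q in("knob_left","knob_right","rail"): print(q,[(d["score"],d["box"]) for d in search_frame(q,"top")])
E
```

```text
[625.5  74.7 336.2] [ 0.715 -0.699  0.003  0.008] [ 0.38  0.35  0.21  0.01 -1.44 -0.36]
rail 0.93 [235.0, 10.5, 101.9, 373.8] [643.4  43.7 257. ]
knob_left 0.56 [326.5, 273.9, 147.9, 34.2] [516.9 180.8  78. ]
knob_right 0.76 [336.5, 73.3, 156.8, 38.6] [515.7 -49.6  78. ]
knob_left []
knob_right [(0.85, [418.6, 244.5, 14.2, 76.6])]
rail [(0.76, [403.5, 216.2, 51.5, 26.9]), (0.32, [176.9, 282.6, 30.5, 21.0])]
```

View pics/w4.png

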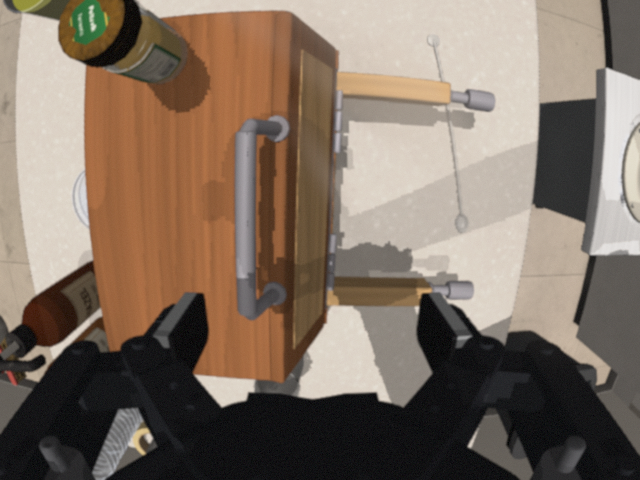

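Both supports are out. The rail bar runs along column 246 from row 130 to row 310. The knobs are at (459,290) and (480,100).

```bash
python3 - <<'E'
from wr import *
s=read_state(); g=get_image("wrist")
for p,z in (((246,140),257),((245,215),257),((247,300),257),((459,290),78),((480,100),78),((430,290),95),((450,93),95),((428,290),82),((449,94),82)):
    o,v=rays(p,s,g); print(p,z,(o+v*(z-o[2])/v[2]).round(1))
E
```

```text
(246, 140) 257 [668.1   8.8 257. ]
(245, 215) 257 [669.   55.2 257. ]
(247, 300) 257 [669.4 112.9 257. ]
(459, 290) 78 [439.9 180.8  78. ]
(480, 100) 78 [436.  -50.4  78. ]
(430, 290) 95 [485.5 173.   95. ]
(450, 93) 95 [480.8 -51.3  95. ]
(428, 290) 82 [483.3 178.5  82. ]
(449, 94) 82 [477. -52.  82.]
```

servo_tool(
  turn=[
    [0, 0, -0.03],
    [0, 0, 0],
    [0, 0, 0],
    [0, 0, 0],
    [0, 0, 0],
  ],
  dp=[
    [0.025, -0.01, 0],
    [0.015, -0.005, 0],
    [0, 0, -0.02],
    [0, 0, -0.02],
    [0, 0, -0.01],
  ],
  fingers=[0.07, 0.06, 0.06, 0.06, 0.06],
)

```text
clock: 13.92
position: [666.2, 59.0, 288.7]
ee_rot: [-0.704, 0.71, -0.004, -0.005]
contact_force: [0.2, -0.5, 0.2]
gripper_width: 60.0
```

servo_tool(
  turn=[
    [0, 0, 0],
    [0, 0, 0],
    [0, 0, 0],
    [0, 0, 0],
    [0, 0, 0],
  ],
  dp=[
    [0, 0, -0.02],
    [0, 0, -0.02],
    [0, 0, -0.008],
    [0, 0, 0],
    [0, 0, 0],
  ],
  fingers=[0.06, 0.06, 0.06, 0.04, 0.03],
)

```text
clock: 14.55
position: [666.9, 59.0, 241.8]
ee_rot: [-0.704, 0.71, -0.006, -0.004]
contact_force: [-0.2, 0.0, 1.0]
gripper_width: 30.0
```

servo_tool(
  turn=[
    [0, 0, 0],
    [0, 0, 0],
    [0, 0, 0],
    [0, 0, 0],
    [0, 0, 0],
  ],
  dp=[
    [0, 0, 0],
    [0, 0, 0],
    [0, 0, 0],
    [0, 0, 0],
    [0, 0, 0],
  ],
  fingers=[0.005, 0.005, 0.005, 0.005, 0.005],
)

```text
clock: 15.18
position: [666.9, 59.1, 242.9]
ee_rot: [-0.704, 0.71, -0.006, -0.003]
contact_force: [-0.3, 0.1, -1.2]
gripper_width: 10.7
```

```bash
python3 wr.py w5
```

```text
[666.9  59.1 242.9] [-0.704  0.71  -0.006 -0.003] [ 0.34  0.45  0.14  0.01 -1.26 -0.35]
```

View pics/w5.png

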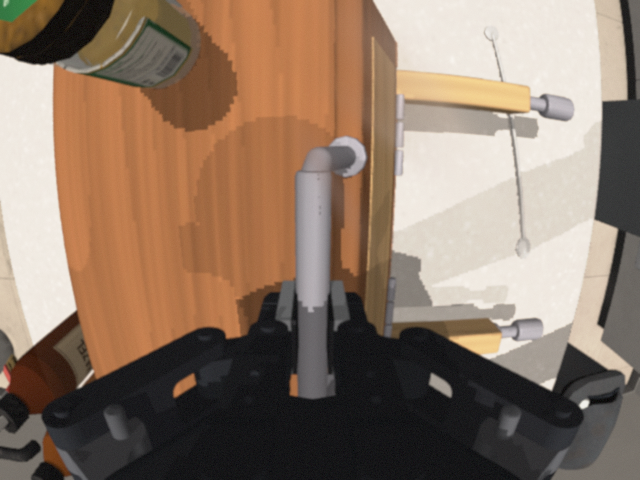

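The rail sits centred between the pads, with a 10.7 mm opening that matches the pad compliance seen on the knobs. Next I'll compute the arc.

```bash
python3 - <<'E'
import numpy as np
r=170.1;p0=-.39;x0,z0=666.9,242.9
for i,p in enumerate(np.arange(p0,1.54,.06)):
    print(i,round(p,2),round(x0-r*(np.sin(p)-np.sin(p0)),1),round(z0+r*(np.cos(p)-np.cos(p0)),1))
E
```

```text
0 -0.39 666.9 242.9
1 -0.33 657.3 246.5
2 -0.27 647.6 249.5
3 -0.21 637.7 251.9
4 -0.15 627.6 253.8
5 -0.09 617.5 255.0
6 -0.03 607.3 255.6
7 0.03 597.1 255.6
8 0.09 586.9 255.0
9 0.15 576.8 253.8
10 0.21 566.8 251.9
11 0.27 556.9 249.5
12 0.33 547.1 246.5
13 0.39 537.6 242.9
14 0.45 528.2 238.7
15 0.51 519.2 234.0
16 0.57 510.4 228.8
17 0.63 502.0 223.0
18 0.69 494.0 216.8
19 0.75 486.3 210.0
20 0.81 479.0 202.9
21 0.87 472.2 195.3
22 0.93 465.9 187.3
23 0.99 460.0 178.9
24 1.05 454.7 170.2
25 1.11 449.9 161.2
26 1.17 445.6 151.9
27 1.23 441.9 142.4
28 1.29 438.8 132.7
29 1.35 436.3 122.8
30 1.41 434.3 112.8
31 1.47 433.0 102.7
32 1.53 432.3 92.5
```

servo_tool(
  turn=[
    [0, 0, 0],
    [0, 0, 0],
    [0, 0, 0],
    [0, 0, 0],
    [0, 0, 0],
  ],
  dp=[
    [-0.009, 0, 0.0035],
    [-0.0095, 0, 0.003],
    [-0.0095, 0, 0.0025],
    [-0.01, 0, 0.002],
    [-0.01, 0, 0.0015],
  ],
  fingers=[0.005, 0.005, 0.005, 0.005, 0.005],
)

```text
clock: 15.85
position: [618.2, 59.7, 256.6]
ee_rot: [-0.704, 0.71, -0.007, -0.0]
contact_force: [0.5, 1.4, -3.9]
gripper_width: 10.9
```

servo_tool(
  turn=[
    [0, 0, 0],
    [0, 0, 0],
    [0, 0, 0],
    [0, 0, 0],
    [0, 0, 0],
  ],
  dp=[
    [-0.01, 0, 0],
    [-0.01, 0, 0],
    [-0.01, 0, -0.001],
    [-0.01, 0, -0.001],
    [-0.01, 0, -0.002],
  ],
  fingers=[0.005, 0.005, 0.005, 0.005, 0.005],
)

```text
clock: 16.48
position: [566.2, 60.4, 255.1]
ee_rot: [-0.704, 0.71, -0.009, 0.003]
contact_force: [2.5, 1.4, 0.1]
gripper_width: 10.5
```

servo_tool(
  turn=[
    [0, 0, 0],
    [0, 0, 0],
    [0, 0, 0],
    [0, 0, 0],
    [0, 0, 0],
  ],
  dp=[
    [-0.01, 0, -0.003],
    [-0.01, 0, -0.003],
    [-0.0095, 0, -0.0035],
    [-0.0095, 0, -0.004],
    [-0.009, 0, -0.005],
  ],
  fingers=[0.005, 0.005, 0.005, 0.005, 0.005],
)

```text
clock: 17.1
position: [514.4, 61.0, 236.6]
ee_rot: [-0.704, 0.71, -0.009, 0.003]
contact_force: [0.2, 4.8, 2.3]
gripper_width: 10.8
```

servo_tool(
  turn=[
    [0, 0, 0],
    [0, 0, 0],
    [0, 0, 0],
    [0, 0, 0],
    [0, 0, 0],
  ],
  dp=[
    [-0.008, 0, -0.007],
    [-0.008, 0, -0.007],
    [-0.007, 0, -0.007],
    [-0.007, 0, -0.0075],
    [-0.006, 0, -0.008],
  ],
  fingers=[0.005, 0.005, 0.005, 0.005, 0.005],
)

```text
clock: 17.73
position: [472.4, 61.5, 198.7]
ee_rot: [-0.704, 0.71, -0.007, 0.001]
contact_force: [-4.5, 5.8, 4.7]
gripper_width: 10.5
```

```bash
python3 wr.py w6 rail 200
```

```text
[472.4  61.5 198.7] [-0.704  0.71  -0.007  0.001] [ 0.48  0.15 -0.41  0.01 -1.   -0.49]
rail 0.93 [119.2, 0.0, 215.3, 400.9] [507.6  18.4 200. ]
```

View pics/w6.png

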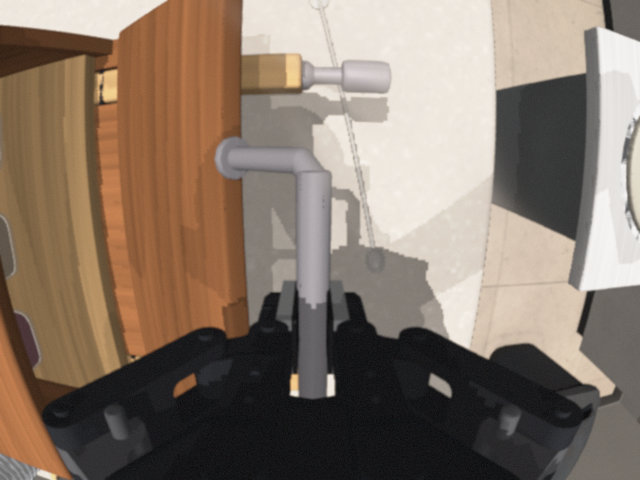

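The rail is still well held and the flap is about halfway down. I'll carry on lowering it.

servo_tool(
  turn=[
    [0, 0, 0],
    [0, 0, 0],
    [0, 0, 0],
    [0, 0, 0],
    [0, 0, 0],
  ],
  dp=[
    [-0.0065, 0, -0.008],
    [-0.006, 0, -0.009],
    [-0.005, 0, -0.009],
    [-0.005, 0, -0.009],
    [-0.004, 0, -0.009],
  ],
  fingers=[0.005, 0.005, 0.005, 0.005, 0.005],
)

```text
clock: 18.45
position: [443.9, 61.8, 150.2]
ee_rot: [-0.704, 0.71, -0.006, 0.001]
contact_force: [0.5, 2.5, 2.3]
gripper_width: 10.5
```

servo_tool(
  turn=[
    [0, 0, 0],
    [0, 0, 0],
    [0, 0, 0],
    [0, 0, 0],
    [0, 0, 0],
  ],
  dp=[
    [-0.003, 0, -0.008],
    [-0.003, 0, -0.008],
    [-0.002, 0, -0.007],
    [-0.001, 0, -0.006],
    [-0.001, 0, -0.006],
  ],
  fingers=[0.005, 0.005, 0.005, 0.005, 0.005],
)

```text
clock: 19.08
position: [434.0, 62.0, 112.5]
ee_rot: [-0.704, 0.71, -0.006, 0.002]
contact_force: [0.6, 3.8, -0.0]
gripper_width: 10.4
```

servo_tool(
  turn=[
    [0, 0, 0],
    [0, 0, 0],
    [0, 0, 0],
    [0, 0, 0],
    [0, 0, 0],
  ],
  dp=[
    [-0.001, 0, -0.004],
    [0, 0, -0.003],
    [0, 0, -0.003],
    [0, 0, -0.003],
    [0, 0, -0.002],
  ],
  fingers=[0.005, 0.005, 0.005, 0.005, 0.005],
)

```text
clock: 19.7
position: [432.4, 61.9, 96.5]
ee_rot: [-0.704, 0.71, -0.006, 0.001]
contact_force: [1.3, 4.3, 0.1]
gripper_width: 10.7
```

servo_tool(
  turn=[
    [0, 0, 0],
    [0, 0, 0],
    [0, 0, 0],
    [0, 0, 0],
    [0, 0, 0],
  ],
  dp=[
    [0, 0, -0.002],
    [0, 0, -0.002],
    [0, 0, -0.002],
    [0, 0, -0.002],
    [0, 0, -0.002],
  ],
  fingers=[0.005, 0.005, 0.005, 0.005, 0.005],
)

```text
clock: 20.32
position: [432.4, 61.8, 93.9]
ee_rot: [-0.705, 0.709, -0.007, 0.0]
contact_force: [-6.0, 4.7, 17.6]
gripper_width: 10.5
```

The upward force shows the flap is resting on the supports. I'll release with a small opening and lift straight up.

servo_tool(
  turn=[
    [0, 0, 0],
    [0, 0, 0],
    [0, 0, 0],
    [0, 0, 0],
    [0, 0, 0],
  ],
  dp=[
    [0, 0, 0],
    [0, 0, 0],
    [0, 0, 0],
    [0, 0, 0],
    [0, 0, 0],
  ],
  fingers=[0.013, 0.018, 0.024, 0.03, 0.034],
)

```text
clock: 20.95
position: [429.1, 58.7, 92.6]
ee_rot: [-0.705, 0.709, -0.006, -0.005]
contact_force: [-0.2, 0.1, 0.8]
gripper_width: 34.5
```

servo_tool(
  turn=[
    [0, 0, 0],
    [0, 0, 0],
    [0, 0, 0],
    [0, 0, 0],
    [0, 0, 0],
  ],
  dp=[
    [0, 0, 0.008],
    [0, 0, 0.015],
    [0, 0, 0.025],
    [0, 0, 0.04],
    [0, 0, 0.05],
  ],
  fingers=[0.034, 0.034, 0.034, 0.034, 0.034],
)

```text
clock: 21.58
position: [426.2, 57.1, 232.6]
ee_rot: [-0.705, 0.709, -0.005, -0.01]
contact_force: [0.7, 1.1, 0.6]
gripper_width: 33.9
```

servo_tool(
  turn=[
    [0, 0, 0],
    [0, 0, 0],
    [0, 0, 0],
    [0, 0, 0],
    [0, 0, 0],
  ],
  dp=[
    [0, -0.03, 0.05],
    [0, -0.05, 0.03],
    [0, -0.05, 0],
    [0, -0.05, 0],
    [0, -0.03, 0],
  ],
  fingers=[0.034, 0.034, 0.034, 0.034, 0.034],
)

```text
clock: 22.2
position: [426.7, -157.1, 324.3]
ee_rot: [0.708, -0.707, 0.01, 0.003]
contact_force: [-0.5, 0.9, -0.6]
gripper_width: 34.0
```

```bash
python3 - <<'E'
from bench import *
from h import *
import cv2
g=get_image("side"); a=g["img"][:,:,::-1].copy(); t=get_image("top")["img"][:,:,::-1].copy()
q=[599.7,60.4,-.008]
for z in (107,):
  for c,im in (("side",a),("top",t)):
    for P in ((-170,50,z),(-170,-50,z),(-165,115,78),(-165,-115,78)): cv2.circle(im,tuple(int(v) for v in proj(c,w(q,np.array(P,float))).round()),1,(0,0,255),-1)
x=cv2.resize(a[110:430,220:480],None,fx=1.5,fy=1.5,interpolation=cv2.INTER_CUBIC); y=cv2.resize(t[100:340,160:480],None,fx=1.25,fy=2,interpolation=cv2.INTER_CUBIC)
cv2.imwrite("pics/f1.png",np.hstack([x,cv2.copyMakeBorder(y,0,0,0,0,0)]))
E
```

View pics/f1.png

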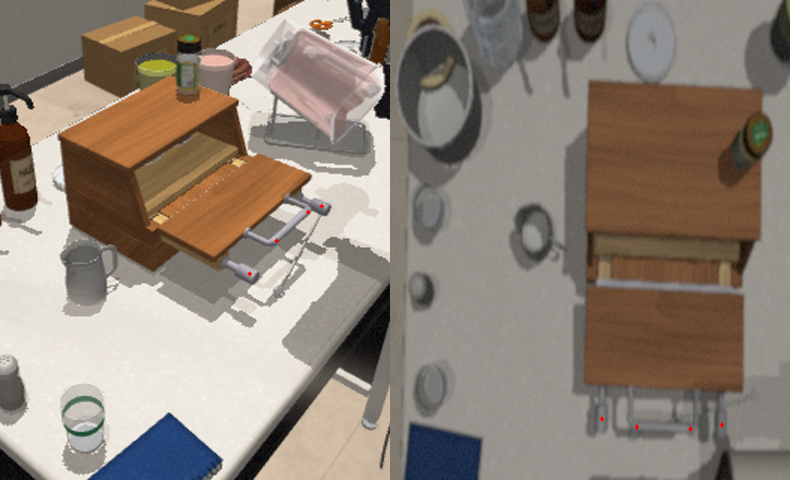

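The flap lies level: the predicted rail and knob positions (red dots) fall on the real ones. The last step is a check that the loose objects have not moved, then hand-in.

```bash
python3 - <<'E'
from bench import *
for n in ("side","top"):
    get_image(n)
    for q in ("shaker","spice_jar","milk_jug","glass_a"): print(n,q,[(round(d["score"],2),d["box"]) for d in search_frame(q,n)][:2])
s=read_state(); print(s["clock"],s["contact_force"].round(1)); print(job_done())
E
```

```text
side shaker [(0.98, [212.8, 346.4, 26.5, 43.2])]
side spice_jar [(0.65, [339.6, 134.0, 15.5, 40.6])]
side milk_jug [(0.94, [259.5, 270.9, 37.2, 43.0])]
side glass_a [(0.56, [260.5, 365.9, 30.1, 47.3]), (0.32, [259.9, 158.1, 179.7, 142.1])]
top shaker [(0.86, [172.7, 235.8, 23.4, 15.5]), (0.29, [178.0, 283.1, 28.0, 24.6])]
top spice_jar [(0.56, [325.9, 230.6, 12.2, 81.5]), (0.55, [431.8, 153.5, 35.3, 32.9])]
top milk_jug [(0.64, [258.9, 200.9, 30.4, 28.4])]
top glass_a [(0.8, [179.7, 285.6, 27.2, 20.1])]
22.8 [-0.1  0.1  0.7]
the job is handed in; nothing more can be done
None
```

The toppings cabinet is open for service and I handed the job in at about 22.8 s. I pulled the right support out by its knob, then the left. Then I gripped the rail, swung the drop front forward and lowered it under control onto both supports, and let go.

**Checks that passed:**
- **Supports:** each pull ended against its stop, with the force rising to about 20–40 N.
- **Drop front:** about 18 N of upward force showed it had landed. In the last pictures the rail and both knobs lie where a level drop front and fully extended supports would put them.
- **Loose objects:** the shaker, jar, jug and glass are where they started, within what the detectors can resolve.
- **Robot:** the gripper is clear of everything, with no contact force reading.

**Checks that disagreed:**
- **Knob positions:** the wrist camera put both extended knobs 2–4 mm short of fully out, which is within its error. It also put the rail about 4 mm off the fitted position.
- **Right knob:** during its grasp, joint 5 briefly read -0.16, exactly its range limit at the two decimals shown. I eased the tool's tilt as I pulled.
- **False detections:** the networks made some errors, such as taking a knob for the jar, which I ruled out from the pictures.

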